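# Feed a sample cassette home through a loading guide with a push stick

## Robot

A 6-joint arm with a two-finger parallel gripper is mounted at the origin on a cart in front of the work surface, level with it; the furniture and walls round the work are solid. World frame = base frame: x ahead of the robot, y to its left, z up, the work surface at z = 0. Lengths are in m, angles in rad, forces in N, time in s.
With the tool pointing down it reaches from about 0.3 to 0.85 m from the base axis. Payload 4.2 kg.
Tool frame: the origin (TCP) lies at the very end of the fingers, on their centre line; the grasp point (between the pads) lies 19 mm behind it (env.hold_point_z is the distance from the TCP to the grasp point, in m); z points along the fingers, y is the line along which they close (so a half turn about z gives the same grasp; the last joint's range is limited). The gripper opens to 91 mm and grips with 3 to 60 N. Pads are 32 mm wide; open, the fingers measure 118 mm over their backs; the gripper's body (76 mm by 178 mm) begins 60 mm behind the grasp point.
Start: joints at [1.258, 0.32, 1.565, -0, 1.257, -0.02], TCP at [0.166, 0.551, 0.214] pointing down, gripper open.
Joint ranges: [-3.11, 3.11], [-0.84, 2.01], [0.21, 2.61], [-1.34, 4.49], [0.05, 2.63], [-2.56, 2.56]. Speed limits (rad/s): [2.57, 2.57, 3.14, 3.14, 3.14, 3.14].

## Interface

Orientations are given as a rotation vector (axis times angle).
In Python, from bench import env gives the robot as it stands. The module is installed in compiled form; this text tells all that it offers.
- The arm moves only by the tool move_arm, never from a script. Its argument "commands" is a list of rows, each a list of 5 numbers: the shift along the tool's x, y, z in cm, then the turn about the tool's z in rad, then the closure, from 0 (fully open) to 1 (shut). In form: [[tx, ty, tz, roll, jaw], ...]. A call has 1 to 12 rows; each row is the pose to reach, as a shift and turn from the pose commanded when the call began, along the tool's axes at that moment; what a row does not reach only later rows make up. A row lasts 1/10 s, in which the tool goes at most 50 mm and 8.59 degrees, less where a joint would pass 70% of its speed; a pose out of reach is approached as far as the arm can. A call with a gripper value outside its range is refused whole. The fingers move at their own pace and stop on an object; "squeeze" is the grip in N (left out, the last holds). Time passes only in rows, so rows that repeat a pose let the fingers close. It gives the time, the measured TCP pose, the force, the opening and the grip force at its end, in the units of the state.
- env.observe(): the state, without advancing time (a new reading comes with each control period).
- env.get_image(name): name is "side" or "top"; returns a dict with "image" (384x512x3 uint8, red, green, blue), "K" (3x3 intrinsics, pixels), "world_from_camera" (4x4, takes a point from camera to world coordinates). Camera axes: x right, y up, looking along -z (the intrinsics and any distortion apply to the point x, -y, -z); pixel columns grow to the right and rows downward; lengths in m; the calibration is good to about 2 mm. A picture is of the moment at which its call begins. There is no depth.
- env.close_job(): hands the job in; it is judged then, once.
The state is a dict: "time_s": time; "joint_pos": joint angles; "dq": joint speeds; "effort": joint torques, N m; "eef_pos": TCP position; "tcp_rot": TCP orientation; "wrist_force": force on the tool from outside, world axes, zero at the start; "wrist_torque": the same for the moment, N m; "finger_gap": finger opening in m; "grip_force": force on a finger pad.
Only numpy, scipy, OpenCV 4.12 (cv2) and the standard library are available. Lean on these libraries where they do the work, as an engineer would, in place of code of your own. Each camera call takes 0.05 s, during which the arm holds its last target. There are 200 camera calls.

## Task

Lay the blue sample cassette on the white apron of the loading guide, in line with its channel, and let go of it. Then take the yellow push stick by its black handle and with it feed the cassette through the flared mouth and the covered channel until it bears fully home against the end stop and the feeler pin there is pushed right in, working by feel and never pushing the cassette harder than 25 N. Draw the stick out, set it down on the bench clear of the guide, and leave the flask, timer and beaker where they are.

Things in the scene. Friction and masses are not known exactly. Their poses are not given: they have to be found in the camera images.
- cassette: Blue plastic sample cassette, 48 (its x) x 26 (y) x 12 (z) mm with 5 mm round corners, about 50 g, loose, lying flat on the bench; white ring and amber window on top. Origin at the centre of its underside. Either end may go first.
- guide: Loading guide fixed to the bench: grey and white base plate 265 x 76 mm, its top (apron and channel floor) 10 mm above the bench. Origin at the channel mouth on the centre line, at bench level; x = feed direction, z up. Open apron x = -95 to -35 mm; two blue flared guides 12 mm high, x = -35 to 0, narrow from 48 to 29 mm apart; covered channel x = 0 to 110 mm.
- apron (a point): Middle of the open apron (guide x = -65 mm), on its top, 10 mm above the bench. No side walls here, 70 mm wide. The cassette is laid here lengthwise, ahead of it the flared guides.
- mouth (a point): Mouth of the covered channel, on its floor (10 mm above the bench). Inside, the channel is 29 mm wide and 16 mm high; blue walls 10 mm thick, clear roof 4 mm thick, its top 30 mm above the bench. 30 to 60 mm past the mouth a sprung white brake shoe on the +y side rubs on the cassette: from there on feeding takes some 3 to 10 N, and the cassette stays where it is left.
- channel_end (a point): Far end of the channel (guide x = 110 mm), on its floor. A steel end stop is inserted here; its face stands somewhere from 72 to 92 mm past the mouth (not measured: find it by feel). It is rigid, so creep up to it: the push jumps when the cassette reaches it. Its black end block and brass screw stick out behind.
- pin (a joint): Brass feeler pin in the face of the end stop, weakly sprung (under 1 N), travel along the feed in m: 0 = out (standing 4 mm proud of the face), 0.004 = pushed flush, when the cassette bears on the face; home is above 0.003.
- stick: Yellow push stick, about 80 g, loose, standing on its foot. Origin at bench level under the middle of the handle; x axis along the blade towards its tip. Black handle 44 (x) x 18 (y) x 44 mm high, between a front guard 36 mm wide and 36 mm high (x = 22 to 28 mm) and a rear foot 36 mm wide and 14 mm high (x = -28 to -22 mm); blade 16 mm wide, 8 mm high, flush with the underside, reaching to x = +115 mm.
- stick_tip (a point): Centre of the flat black rubber end of the push stick's blade, 4 mm above the stick's underside.
- flask: Loose glass conical flask, 63 x 63 x 102 mm, bystander; origin at the centre of its underside.
- timer: Loose white timer, 64 x 64 x 19 mm, bystander; origin at the centre of its underside.
- beaker: Loose small glass beaker, 52 x 57 x 60 mm, bystander; origin at the centre of its underside.
Things that resemble listed ones, but are neither listed nor needed, are in the scene too. Of the things like the cassette, leave any that is green or turquoise; of the rest the larger one is meant.

How it is judged:
By the outcome, as a careful person would: the job done as asked, in the order asked, and still so for the second after the job is handed in, with the robot touching nothing.
It also fails if it takes over 62 s, if anything falls off the work surface, if the arm or the gripper's body presses on something with over 40 N, if the wrist force passes 120 N, or if a joint passes its speed limit or range.

## Working session

There is one attempt and no reset: what is moved stays moved. The work goes in short steps, Python scripts to look and compute and a tool call to move; the robot and the scene stay as the last step left them, time stands still between calls to the robot, and variables do not carry over. Pictures are saved under pics/ and viewed, at most 10 in all, crops included, and the job is handed in when it is done.

Besides the shell and the picture viewer there is one more tool, called after "Request:" as a command line: name --pt "numbers of a row" for each row, then --argument value for the rest. move_arm: Moves the arm, as the interface text tells. Its arguments: {"type":"object","properties":{"commands":{"type":"array"},"squeeze":{"type":"number"}},"required":["commands"]}

```bash
mkdir -p pics; python3 - <<'E'
from bench import env
import cv2,pickle
for n in("top","side"):
    d=env.get_image(n);cv2.imwrite(f"pics/{n}0.png",d["image"][:,:,::-1]);pickle.dump(d,open(n+".pkl","wb"))
    print(n,d["K"],d["world_from_camera"],d.keys())
o=env.observe();print(o["eef_pos"],o["tcp_rot"],o["time_s"],o["finger_gap"],env.hold_point_z)
E
```

```text
top [[363.33041909   0.         255.82567324]
 [  0.         363.33041909 191.24224848]
 [  0.           0.           1.        ]] [[ 0.07439044  0.97421914 -0.21298622  0.37154888]
 [-0.99722855  0.07243076 -0.01700033  0.04139765]
 [-0.0011353   0.2136606   0.97690729  0.93198455]
 [ 0.          0.          0.          1.        ]] dict_keys(['image', 'K', 'world_from_camera'])
side [[362.14170435   0.         247.55289883]
 [  0.         362.14170435 193.16386604]
 [  0.           0.           1.        ]] [[-0.9935229   0.07041971 -0.0891814   0.47874912]
 [-0.1136163  -0.62871011  0.76929509  0.90988867]
 [-0.00189571  0.77444475  0.63263871  0.75458387]
 [ 0.          0.          0.          1.        ]] dict_keys(['image', 'K', 'world_from_camera'])
[0.16584625 0.55011639 0.21319905] [-4.58291460e-01 -3.10774324e+00  2.44348519e-03] 0.1 0.09136066036425587 0.0188
```

View pics/top0.png

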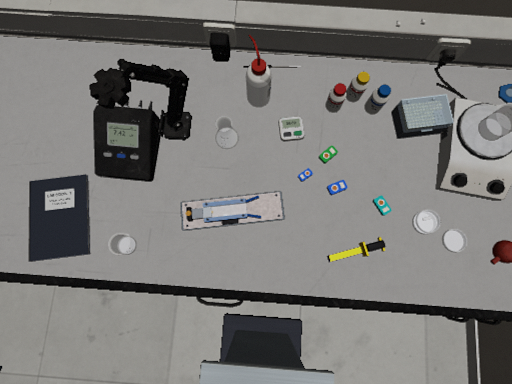

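View pics/side0.png

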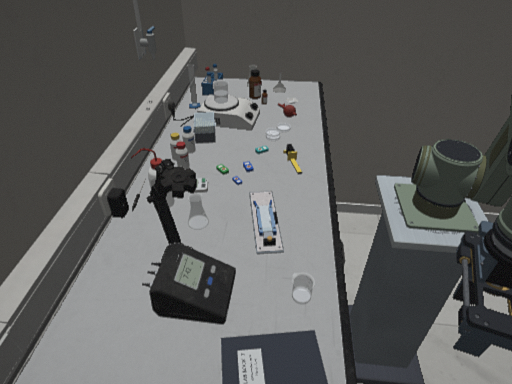

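```bash
cat > h.py <<'E'
import numpy as np,cv2,pickle
def ray(d,u,v,z):
    K=d["K"];M=d["world_from_camera"]
    c=M[:3,:3]@np.array([(u-K[0,2])/K[0,0],-(v-K[1,2])/K[1,1],-1]);o=M[:3,3]
    return o+c*(z-o[2])/c[2]
def proj(d,p):
    K=d["K"];M=d["world_from_camera"];c=M[:3,:3].T@(np.array(p)-M[:3,3])
    return K[0,0]*c[0]/-c[2]+K[0,2],K[1,2]-K[1,1]*c[1]/-c[2]
def blobs(d,lo,hi,roi,z,amin=15):
    x0,y0,x1,y1=roi
    hsv=cv2.cvtColor(d["image"],cv2.COLOR_RGB2HSV)[y0:y1,x0:x1]
    m=cv2.inRange(hsv,lo,hi)
    for c in cv2.findContours(m,cv2.RETR_EXTERNAL,cv2.CHAIN_APPROX_NONE)[0]:
        if cv2.contourArea(c)<amin: continue
        w=np.array([ray(d,*(p[0]+[x0,y0]),z)[:2] for p in c],np.float32)
        r=cv2.minAreaRect(w*1000); mu=c.mean(axis=(0,1))+[x0,y0]
        pts=cv2.boxPoints(r); 
        print("px",mu.round(1),"c",np.round(r[0],1),"size",np.round(r[1],1),"box",np.round(pts,1).tolist())
E
python3 - <<'E'
from h import *
t=pickle.load(open("top.pkl","rb"));s=pickle.load(open("side.pkl","rb"))
print(proj(t,[0,0,0]),proj(t,[.166,.55,.21]),proj(s,[.166,.55,.21]))
for n,d,r,b in(("top",t,(290,160,350,200),(320,230,395,270)),("side",s,(225,155,260,190),(280,140,310,175))):
    print(n,"blue");blobs(d,(100,110,60),(125,255,255),r,.012 if n=="top" else .010)
    print("yellow");blobs(d,(22,120,80),(35,255,255),b,.008)
    print("black");blobs(d,(0,0,0),(180,255,60),b,.04)
a=cv2.resize(t["image"][185:270,170:400],None,fx=3.4,fy=3.4,interpolation=cv2.INTER_CUBIC)
b=cv2.resize(s["image"][140:260,220:320],None,fx=2.8,fy=2.8,interpolation=cv2.INTER_CUBIC)
b2=cv2.resize(t["image"][160:200,290:360],None,fx=6,fy=6,interpolation=cv2.INTER_CUBIC)
I=np.zeros((600,800,3),np.uint8);I[:a.shape[0],:a.shape[1]]=a
I[295:295+240,:420]=b2[:,:420];c=b[:305];I[295:295+c.shape[0],480:480+c.shape[1]]=c
cv2.imwrite("pics/crop1.png",I[:,:,::-1])
E
```

```text
(np.float64(262.2563036387272), np.float64(437.9887576402955)) (np.float64(-26.98878375757363), np.float64(363.4640503517514)) (np.float64(462.7319218092151), np.float64(325.8842960378047))
top blue
px [337.  186.8] c [ 599.7 -151.2] size [27.2 48.7] box [[576.7999877929688, -135.39999389648438], [598.2999877929688, -179.10000610351562], [622.5999755859375, -167.10000610351562], [601.2000122070312, -123.4000015258789]]
px [304.7 174.3] c [626.8 -67. ] size [19.8 37.7] box [[607.4000244140625, -58.400001525878906], [630.7999877929688, -87.9000015258789], [646.2999877929688, -75.5999984741211], [622.9000244140625, -46.099998474121094]]
yellow
px [345.3 253.6] c [ 430.2 -178.5] size [15.8 86. ] box [[408.1000061035156, -140.6999969482422], [437.29998779296875, -221.60000610351562], [452.20001220703125, -216.3000030517578], [423.0, -135.3000030517578]]
px [365.2 248.3] c [ 446.8 -228.5] size [34.6  6.5] box [[429.3999938964844, -231.1999969482422], [431.6000061035156, -237.3000030517578], [464.20001220703125, -225.8000030517578], [462.0, -219.6999969482422]]
black
px [362.7 249. ] c [ 44
[... 370 characters left out ...]
035156, -219.6999969482422]]
side blue
px [248.  166.2] c [ 599.8 -149.3] size [27.6 55. ] box [[576.4000244140625, -129.3000030517578], [597.7999877929688, -179.89999389648438], [623.2999877929688, -169.1999969482422], [601.9000244140625, -118.5999984741211]]
yellow
px [293.4 159.5] c [ 438.9 -200.6] size [ 34.5 136. ] box [[413.0, -135.39999389648438], [430.79998779296875, -270.20001220703125], [464.8999938964844, -265.70001220703125], [447.1000061035156, -130.89999389648438]]
black
px [288.8 148.9] c [ 454.9 -230.4] size [70.  24.6] box [[440.6000061035156, -264.6000061035156], [465.20001220703125, -266.0], [469.20001220703125, -196.1999969482422], [444.6000061035156, -194.8000030517578]]
```

View pics/crop1.png

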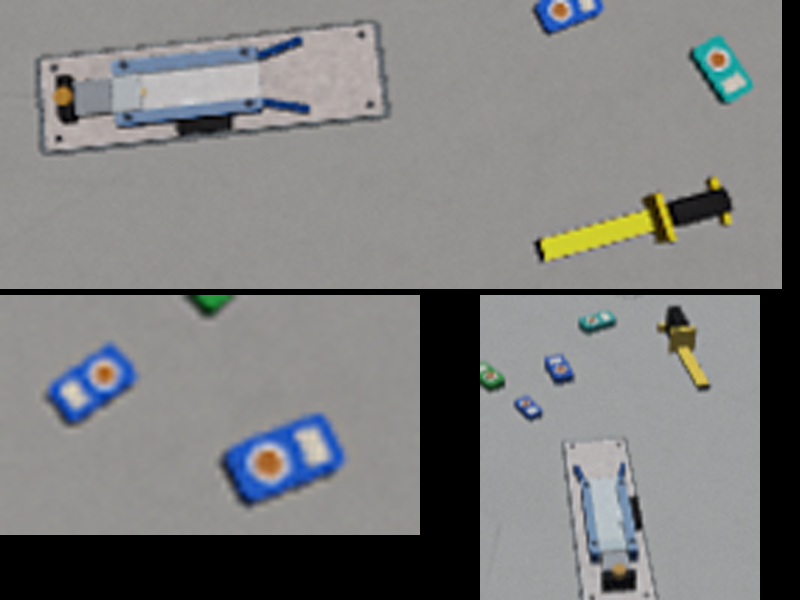

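```bash
python3 - <<'E'
from h import *
t=pickle.load(open("top.pkl","rb"));s=pickle.load(open("side.pkl","rb"))
C=np.array([(378,22),(388,116),(43,153),(39,58)])/3.4+[170,185]
w=np.array([ray(t,*c,.010)[:2]*1000 for c in C]);print(w.round(1))
print(np.linalg.norm(w[0]-w[3]),np.linalg.norm(w[1]-w[2]),np.linalg.norm(w[0]-w[1]))
f=(w[3]+w[2]-w[0]-w[1]);f/=np.linalg.norm(f);print("dir deg",np.degrees(np.arctan2(f[1],f[0])))
c=w.mean(0);print("center",c,"mouth",c-37.5*f,"apron",c-102.5*f)
# colour checks: blue walls (top z .026/.03) and flares (z .022)
print("blue top");blobs(t,(100,60,50),(125,255,255),(175,190,290,230),.026,5)
print("blue side");blobs(s,(100,60,50),(125,255,255),(245,185,290,255),.026,5)
# side corners of the plate
Cs=np.array([(563,443),(626,437)])
Cs=(Cs-[480,295])/2.8+[220,140]
print([ray(s,*c_,.010)[:2]*1000 for c_ in Cs])
E
```

```text
[[576.8  -8.3]
 [505.2 -20.1]
 [458.3 235.2]
 [529.8 246.7]]
259.2820639333177 259.55775416508715 72.57085702725769
dir deg 100.42748097780616
center [517.5574464  113.41241795] mouth [524.34460434  76.5317389 ] apron [536.10901143  12.60522855]
blue top
px [231.9 217.1] c [498.6 112.1] size [ 11.4 141. ] box [[482.1000061035156, 180.89999389648438], [503.79998779296875, 41.599998474121094], [515.0999755859375, 43.29999923706055], [493.3999938964844, 182.6999969482422]]
px [230.  201.5] c [537.8 118.9] size [ 11.  141.4] box [[517.7999877929688, 186.89999389648438], [547.0, 48.599998474121094], [557.7999877929688, 50.900001525878906], [528.5999755859375, 189.1999969482422]]
blue side
px [258.4 217.5] c [537.9 129. ] size [ 10.8 143.3] box [[517.5, 197.89999389648438], [547.7000122070312, 57.79999923706055], [558.2999877929688, 60.0], [528.0999755859375, 200.1999969482422]]
px [272.  217.6] c [497.1 122.2] size [ 12.6 146.9] box [[477.79998779296875, 193.3000030517578], [504.0, 48.70000076293945], [516.4000244140625, 51.0], [490.20001220703125, 195.60000610351562]]
[array([577.13332525,   2.14321869]), array([505.08546811, -17.10510641])]
```

```bash
cat > go.py <<'E'
import sys,numpy as np
from scipy.spatial.transform import Rotation as R
from bench import env
# usage: go.py x y z(mm) toolx_deg
o=env.observe();T=R.from_rotvec(o["tcp_rot"]).as_matrix()
x,y,z,a=map(float,sys.argv[1:5])
d=T.T@(np.array([x,y,z])/1000-o["eef_pos"])*100
cur=np.degrees(np.arctan2(T[1,0],T[0,0]));r=np.radians((cur-a+180)%360-180)
print("t",round(o["time_s"],2),"pos",(o["eef_pos"]*1000).round(1),"ang",cur.round(1),"tilt",T[:,2].round(3),"F",np.round(o["wrist_force"],1),"gap",round(o["finger_gap"],4),"grip",round(o["grip_force"],1))
print("shift cm",d.round(2),"roll",round(r,3))
E
python3 go.py 600 -151 90 116.2
```

```text
t 0.1 pos [165.8 550.1 213.2] ang 163.2 tilt [-0.    -0.002 -1.   ] F [-0.1 -0.8  0. ] gap 0.0914 grip 0.0
shift cm [-61.81 -54.58  12.41] roll 0.821
```

Request:
move_arm --pt "-31 -27.3 0 0.4 0.4" --pt "-31 -27.3 0 0.4 0.4" --pt "-31 -27.3 0 0.4 0.4" --pt "-31 -27.3 0 0.4 0.4" --pt "-31 -27.3 0 0.4 0.4" --pt "-31 -27.3 0 0.4 0.4" --pt "-31 -27.3 0 0.4 0.4" --pt "-61.8 -54.6 8 0.82 0.4" --pt "-61.8 -54.6 8 0.82 0.4" --pt "-61.8 -54.6 8 0.82 0.4" --pt "-61.8 -54.6 8 0.82 0.4" --pt "-61.8 -54.6 8 0.82 0.4" --squeeze 20

```text
time_s: 1.3
eef_pos: [0.4807, 0.0415, 0.1719]
tcp_rot: [-1.66, -2.667, -0.0]
wrist_force: [0.2, 1.1, 0.6]
finger_gap: 0.0545
grip_force: 0.0
```

```bash
python3 go.py 600 -151 90 116.2
```

```text
t 1.3 pos [480.7  41.5 171.9] ang 116.2 tilt [-0.  0. -1.] F [0.2 1.1 0.6] gap 0.0545 grip 0.0
shift cm [-22.54   2.2    8.18] roll 0.0
```

Request:
move_arm --pt "-22.5 2.2 6 0 0.45" --pt "-22.5 2.2 6 0 0.45" --pt "-22.5 2.2 6 0 0.45" --pt "-22.5 2.2 6 0 0.45" --pt "-22.5 2.2 6 0 0.45" --pt "-22.5 2.2 6 0 0.45" --pt "-22.5 2.2 6 0 0.45"

```text
time_s: 2.0
eef_pos: [0.5988, -0.1488, 0.1113]
tcp_rot: [-1.66, -2.664, 0.0]
wrist_force: [-0.1, -0.2, -0.3]
finger_gap: 0.0508
grip_force: 0.0
```

```bash
python3 go.py 600 -151 4 116.2; python3 - <<'E'
from bench import env
from h import *
I=np.zeros((600,800,3),np.uint8)
d=env.get_image("top");I[:300,:400]=cv2.resize(d["image"][150:210,300:380],(400,300),interpolation=2)
d2=env.get_image("side");I[:300,400:]=cv2.resize(d2["image"][140:200,210:290],(400,300),interpolation=2)
I[300:600,:400]=cv2.resize(d["image"],(400,300));cv2.imwrite("pics/c2.png",I[:,:,::-1])
E
```

```text
t 2.0 pos [ 598.8 -148.8  111.3] ang 116.2 tilt [-0.002  0.001 -1.   ] F [-0.1 -0.2 -0.3] gap 0.0508 grip 0.0
shift cm [-0.27  0.02 10.73] roll -0.001
```

View pics/c2.png

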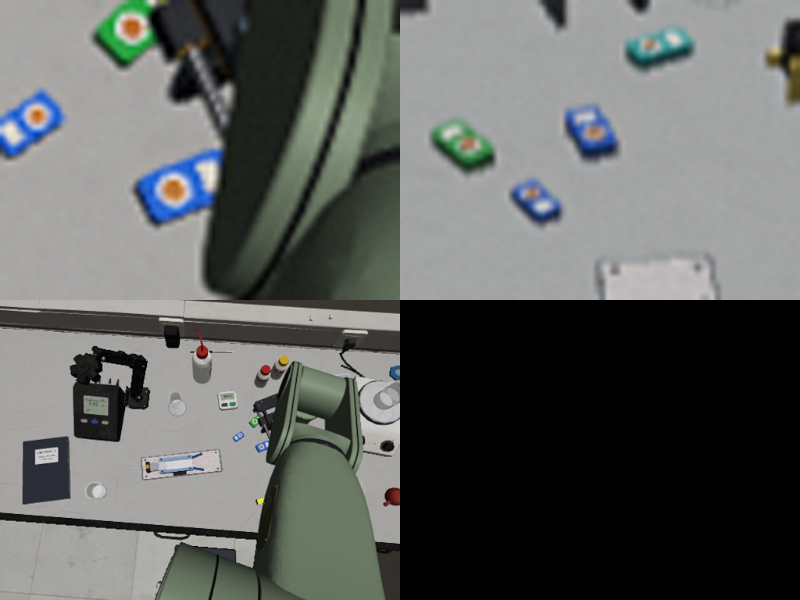

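Request:
move_arm --pt "0 0 4.5 0 0.45" --pt "0 0 9 0 0.45" --pt "0 0 10.3 0 0.45" --pt "0 0 10.3 0 0.45" --pt "0 0 10.3 0 0.45" --pt "0 0 10.3 0 0.45"

```text
time_s: 2.7
eef_pos: [0.6012, -0.1487, 0.0119]
tcp_rot: [1.656, 2.664, 0.002]
wrist_force: [0.9, -1.0, -0.4]
finger_gap: 0.0504
grip_force: 0.0
```

```bash
python3 go.py 600 -151 4 116.2
```

```text
t 2.7 pos [ 601.2 -148.7   11.9] ang 116.3 tilt [ 0.005 -0.001 -1.   ] F [ 0.9 -1.  -0.4] gap 0.0504 grip 0.0
shift cm [-0.15 -0.21  0.79] roll 0.001
```

Request:
move_arm --pt "-0.15 -0.1 0.7 0 0.45" --pt "-0.15 -0.1 0.7 0 0.45" --pt "-0.15 -0.1 0.7 0 0.45" --pt "-0.15 -0.1 0.7 0 0.9" --pt "-0.15 -0.1 0.7 0 0.9" --pt "-0.15 -0.1 0.7 0 0.9" --pt "-0.15 -0.1 0.7 0 0.9" --pt "-0.15 -0.1 0.7 0 0.9"

```text
time_s: 3.5
eef_pos: [0.5993, -0.1503, 0.0024]
tcp_rot: [1.659, 2.668, 0.0]
wrist_force: [1.5, 0.4, -0.7]
finger_gap: 0.026
grip_force: 20.0
```

```bash
python3 go.py 536 12.6 60 100.4
```

```text
t 3.5 pos [ 599.3 -150.3    2.4] ang 116.2 tilt [ 0.  0. -1.] F [ 1.5  0.4 -0.7] gap 0.026 grip 20.0
shift cm [17.41  1.53 -5.76] roll 0.277
```

Request:
move_arm --pt "0 0 -5 0 0.9" --pt "4 0.4 -5.5 0.1 0.9" --pt "8 0.7 -5.5 0.2 0.9" --pt "12 1.1 -5.5 0.277 0.9" --pt "15 1.3 -5.5 0.277 0.9" --pt "17.4 1.5 -5.5 0.277 0.9" --pt "17.4 1.5 -5 0.277 0.9" --pt "17.4 1.5 -3 0.277 0.9" --pt "17.4 1.5 -2 0.277 0.9" --pt "17.4 1.5 -2 0.277 0.9" --pt "17.4 1.5 -2 0.277 0.9"

```text
time_s: 4.6
eef_pos: [0.536, 0.0118, 0.0223]
tcp_rot: [-2.012, -2.412, 0.0]
wrist_force: [-0.1, 0.7, 0.1]
finger_gap: 0.0261
grip_force: 20.0
```

```bash
python3 go.py 536 12.6 12.8 100.4; python3 - <<'E'
from bench import env
from h import *
I=np.zeros((600,800,3),np.uint8)
d=env.get_image("top");I[:300,:400]=cv2.resize(d["image"][180:240,220:300],(400,300),interpolation=2)
d2=env.get_image("side");I[:,400:]=cv2.resize(d2["image"][165:265,230:297],(400,600),interpolation=2)
cv2.imwrite("pics/c3.png",I[:,:,::-1])
E
```

```text
t 4.6 pos [536.   11.8  22.3] ang 100.3 tilt [-0. -0. -1.] F [-0.1  0.7  0.1] gap 0.0261 grip 20.0
shift cm [0.08 0.02 0.95] roll -0.001
```

View pics/c3.png

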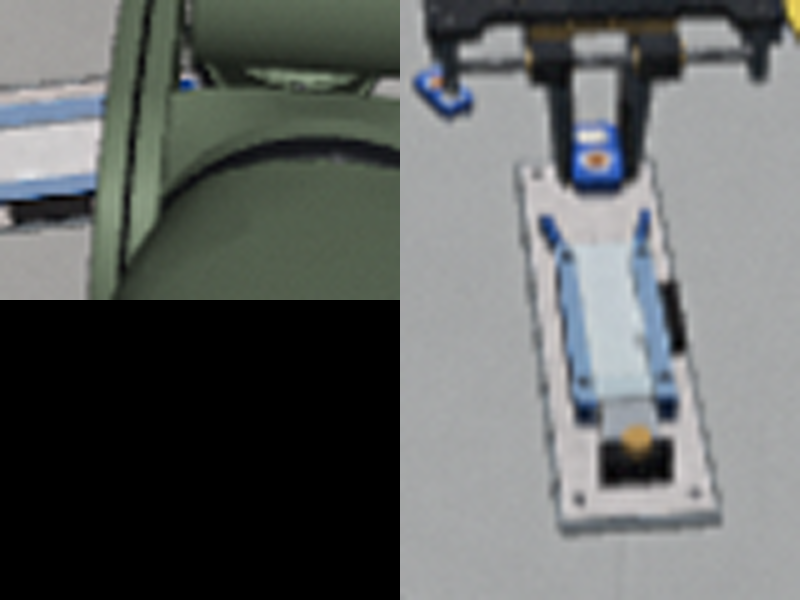

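Request:
move_arm --pt "0 0 0.5 0 0.9" --pt "0 0 0.95 0 0.9" --pt "0 0 0.95 0 0.9" --pt "0 0 0.95 0 0.9" --pt "0 0 0.95 0 0.5" --pt "0 0 0.95 0 0.5" --pt "0 0 0.95 0 0.5" --pt "0 0 0.95 0 0.5" --pt "0 0 -2 0 0.5" --pt "0 0 -6 0 0.5" --pt "0 0 -10 0 0.5" --pt "0 0 -10 0 0.5"

```text
time_s: 5.9
eef_pos: [0.5396, 0.0124, 0.1279]
tcp_rot: [2.006, 2.406, 0.012]
wrist_force: [0.8, -0.1, -0.5]
finger_gap: 0.0459
grip_force: 0.0
```

```bash
python3 go.py 453 -242 110 109.8
```

```text
t 5.9 pos [539.6  12.4 127.9] ang 100.4 tilt [ 0.012  0.    -1.   ] F [ 0.8 -0.1 -0.5] gap 0.0459 grip 0.0
shift cm [-23.46 -13.11   1.68] roll -0.165
```

Request:
move_arm --pt "-23.4 -13 0 -0.164 0.4" --pt "-23.4 -13 0 -0.164 0.4" --pt "-23.4 -13 0 -0.164 0.4" --pt "-23.4 -13 0 -0.164 0.4" --pt "-23.4 -13 0 -0.164 0.4" --pt "-23.4 -13 0 -0.164 0.4" --pt "-23.4 -13 0 -0.164 0.4" --pt "-23.4 -13 0 -0.164 0.4" --pt "-23.4 -13 0 -0.164 0.4"

```text
time_s: 6.8
eef_pos: [0.4501, -0.24, 0.122]
tcp_rot: [-1.805, -2.57, -0.001]
wrist_force: [0.6, 0.1, -0.8]
finger_gap: 0.0546
grip_force: 0.0
```

```bash
python3 go.py 453 -242 9 109.8; python3 - <<'E'
from bench import env
from h import *
I=np.zeros((600,800,3),np.uint8)
d=env.get_image("top");pickle.dump(d,open("top2.pkl","wb"));I[:300,:400]=cv2.resize(d["image"][180:240,220:300],(400,300),interpolation=2)
I[300:,:400]=cv2.resize(d["image"][210:285,310:410],(400,300),interpolation=2)
d2=env.get_image("side");I[:,400:]=cv2.resize(d2["image"][110:230,240:320],(400,600),interpolation=2)
cv2.imwrite("pics/c4.png",I[:,:,::-1])
blobs(d,(100,140,60),(125,255,255),(255,190,290,222),.022)
blobs(d2,(100,140,60),(125,255,255),(245,180,290,203),.022)
E
```

```text
t 6.8 pos [ 450.1 -240.   122. ] ang 109.8 tilt [-0.     0.001 -1.   ] F [ 0.6  0.1 -0.8] gap 0.0546 grip 0.0
shift cm [-0.3   0.21 11.3 ] roll 0.001
px [273.5 206.3] c [534.5   9.1] size [25.1 46.6] box [[518.0, 29.799999237060547], [526.2000122070312, -16.100000381469727], [550.9000244140625, -11.699999809265137], [542.7999877929688, 34.20000076293945]]
```

View pics/c4.png

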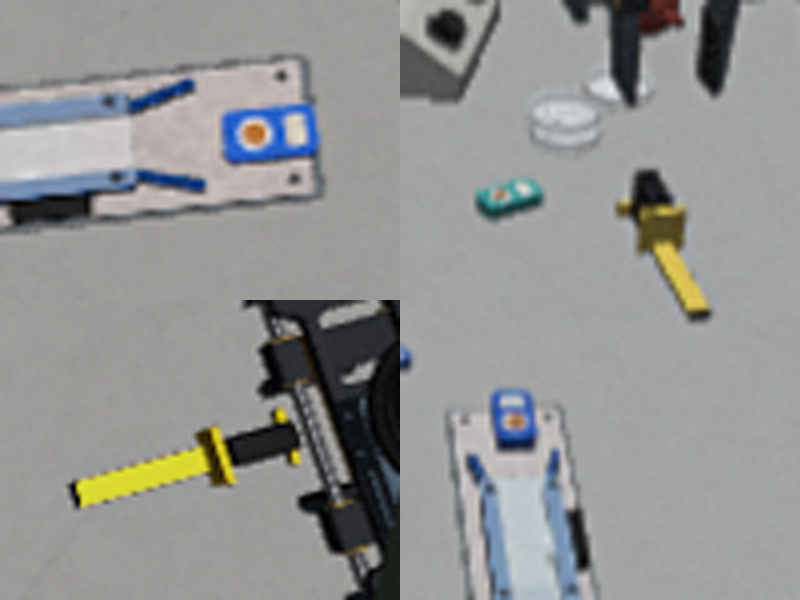

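Request:
move_arm --pt "-0.15 0.2 0 0 0.4" --pt "-0.15 0.2 3 0 0.4" --pt "-0.15 0.2 6 0 0.4" --pt "-0.15 0.2 6 0 0.4" --pt "-0.15 0.2 6 0 0.4" --pt "-0.15 0.2 6 0 0.4"

```text
time_s: 7.5
eef_pos: [0.4536, -0.2423, 0.0638]
tcp_rot: [1.805, 2.568, 0.001]
wrist_force: [0.4, -0.1, -0.1]
finger_gap: 0.0547
grip_force: 0.0
```

```bash
python3 go.py 453 -242 9 109.8; python3 - <<'E'
from bench import env
from h import *
I=np.zeros((600,800,3),np.uint8)
d=env.get_image("top");I[:300,:400]=cv2.resize(d["image"][210:285,310:410],(400,300),interpolation=2)
d2=env.get_image("side");I[:,400:]=cv2.resize(d2["image"][120:180,265:305],(400,600),interpolation=2)
cv2.imwrite("pics/c5.png",I[:,:,::-1])
E
```

```text
t 7.5 pos [ 453.6 -242.3   63.8] ang 109.8 tilt [ 0.002 -0.001 -1.   ] F [ 0.4 -0.1 -0.1] gap 0.0547 grip 0.0
shift cm [ 0.06 -0.06  5.48] roll -0.0
```

View pics/c5.png

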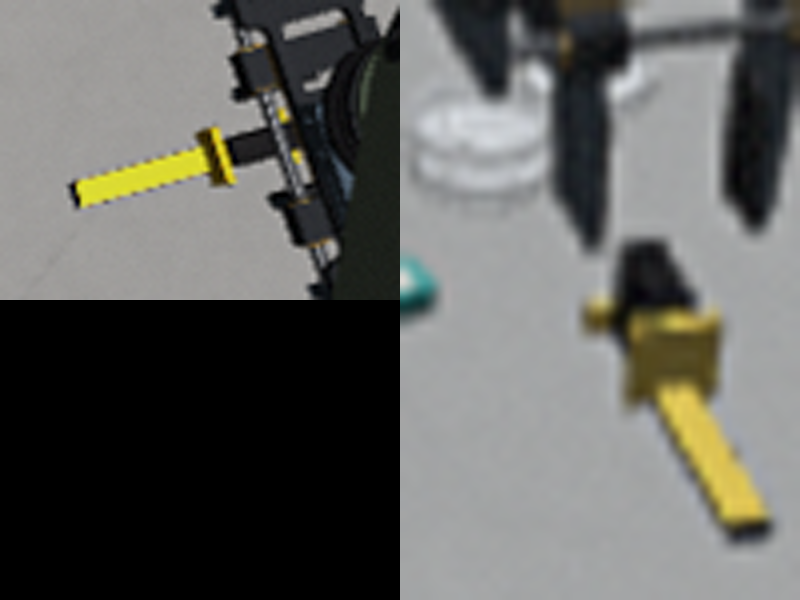

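Request:
move_arm --pt "0.05 0 2 0 0.4" --pt "0.05 0 4 0 0.4" --pt "0.05 0 5.3 0 0.4" --pt "0.05 0 5.3 0 0.4" --pt "0.05 0 5.3 0 0.4" --pt "0.05 0 5.3 0 0.95" --pt "0.05 0 5.3 0 0.95" --pt "0.05 0 5.3 0 0.95" --pt "0.05 0 5.3 0 0.95" --pt "0.05 0 5.3 0 0.95" --squeeze 45

```text
time_s: 8.6
eef_pos: [0.4524, -0.2416, 0.0096]
tcp_rot: [1.807, 2.569, 0.0]
wrist_force: [-0.4, -0.5, 1.1]
finger_gap: 0.0178
grip_force: 41.1
```

```bash
python3 go.py 453 -242 9 109.8
```

```text
t 8.6 pos [ 452.4 -241.6    9.6] ang 109.8 tilt [ 0.001 -0.    -1.   ] F [-0.4 -0.5  1.1] gap 0.0178 grip 41.1
shift cm [-0.06  0.04  0.06] roll -0.001
```

```bash
python3 go.py 565 -145 60 100.4
```

```text
t 8.6 pos [ 452.4 -241.6    9.6] ang 109.8 tilt [ 0.001 -0.    -1.   ] F [-0.4 -0.5  1.1] gap 0.0178 grip 41.1
shift cm [ 5.28 13.87 -5.04] roll 0.163
```

Request:
move_arm --pt "0 0 -3 0 0.95" --pt "0 3 -5 0.05 0.95" --pt "2 7 -5 0.1 0.95" --pt "4 10 -5 0.163 0.95" --pt "5.3 13.9 -5 0.163 0.95" --pt "5.3 13.9 -5 0.163 0.95" --pt "5.3 13.9 -5 0.163 0.95" --pt "5.3 13.9 -5 0.163 0.95"

```text
time_s: 9.4
eef_pos: [0.564, -0.145, 0.059]
tcp_rot: [-2.01, -2.413, 0.001]
wrist_force: [-1.1, 1.2, -0.1]
finger_gap: 0.0178
grip_force: 45.0
```

```bash
python3 go.py 565 -145 23.5 100.4; python3 - <<'E'
from bench import env
from h import *
I=np.zeros((600,800,3),np.uint8)
d=env.get_image("top");I[:300,:400]=cv2.resize(d["image"][175:250,240:340],(400,300),interpolation=2)
d2=env.get_image("side");I[:,400:]=cv2.resize(d2["image"][150:225,240:290],(400,600),interpolation=2)
pickle.dump((d,d2),open("p.pkl","wb"))
cv2.imwrite("pics/c6.png",I[:,:,::-1])
E
```

```text
t 9.4 pos [ 564. -145.   59.] ang 100.4 tilt [-0.002  0.    -1.   ] F [-1.1  1.2 -0.1] gap 0.0178 grip 45.0
shift cm [-0.03  0.11  3.55] roll 0.0
```

View pics/c6.png

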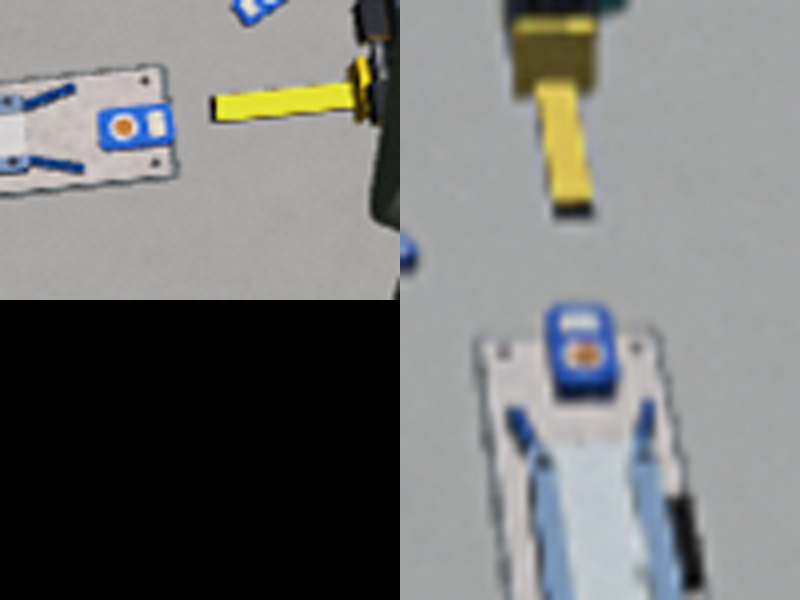

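```bash
python3 - <<'E'
from h import *
d,d2=pickle.load(open("p.pkl","rb"))
blobs(d,(22,120,80),(35,255,255),(285,190,327,212),.057)
blobs(d2,(20,100,80),(35,255,255),(252,160,268,178),.057)
blobs(d,(100,140,60),(125,255,255),(262,195,286,215),.022)
f=np.array([np.cos(np.radians(100.4)),np.sin(np.radians(100.4))])
print([ray(d,210/4+240+.0,108/4+175,.055)[:2]*1000])  # tip end
E
```

```text
px [310.2 199.9] c [550.3 -77.8] size [15.9 81.2] box [[534.9000244140625, -39.29999923706055], [550.0, -119.0999984741211], [565.7000122070312, -116.19999694824219], [550.5999755859375, -36.400001525878906]]
px [259.8 166.1] c [555.  -78.4] size [27.3 87. ] box [[537.9000244140625, -36.20000076293945], [544.9000244140625, -122.9000015258789], [572.0999755859375, -120.5999984741211], [565.0999755859375, -34.0]]
px [273.5 206.3] c [534.5   9.1] size [25.1 46.6] box [[518.0, 29.799999237060547], [526.2000122070312, -16.100000381469727], [550.9000244140625, -11.699999809265137], [542.7999877929688, 34.20000076293945]]
[array([542.46889921, -35.1252251 ])]
```

Request:
move_arm --pt "0 0.3 1.8 0 0.95" --pt "0 0.3 3.6 0 0.95" --pt "0 0.3 3.6 0 0.95" --pt "0 0.3 3.6 0 0.95" --pt "0.5 0.3 3.6 0 0.95" --pt "1 0.3 3.6 0 0.95" --pt "1 0.3 3.6 0 0.95" --pt "1 0.3 3.6 0 0.95"

```text
time_s: 10.3
eef_pos: [0.5664, -0.134, 0.0239]
tcp_rot: [2.009, 2.414, 0.001]
wrist_force: [-0.4, -1.1, 0.5]
finger_gap: 0.0181
grip_force: 45.0
```

```bash
python3 go.py 564 -135 22.5 100.4
```

```text
t 10.3 pos [ 566.4 -134.    23.9] ang 100.5 tilt [ 0.001 -0.    -1.   ] F [-0.4 -1.1  0.5] gap 0.0181 grip 45.0
shift cm [-0.06 -0.26  0.14] roll 0.001
```

Request:
move_arm --pt "0 -0.2 0.1 0 0.95" --pt "0.2 -0.2 0.1 0 0.95" --pt "0.4 -0.2 0.1 0 0.95" --pt "0.6 -0.2 0.1 0 0.95" --pt "0.8 -0.2 0.1 0 0.95" --pt "1 -0.2 0.1 0 0.95" --pt "1.2 -0.2 0.1 0 0.95" --pt "1.4 -0.2 0.1 0 0.95" --pt "1.6 -0.2 0.1 0 0.95" --pt "1.8 -0.2 0.1 0 0.95" --pt "2 -0.2 0.1 0 0.95" --pt "2.2 -0.2 0.1 0 0.95"

```text
time_s: 11.5
eef_pos: [0.5602, -0.1128, 0.0224]
tcp_rot: [-2.01, -2.414, -0.0]
wrist_force: [0.9, -0.6, -1.0]
finger_gap: 0.0176
grip_force: 45.0
```

```bash
python3 go.py 564 -135 22.5 100.4; python3 - <<'E'
from bench import env
from h import *
d=env.get_image("top");d2=env.get_image("side");pickle.dump((d,d2),open("p.pkl","wb"))
blobs(d,(22,120,80),(35,255,255),(260,180,327,222),.021)
blobs(d,(100,140,60),(125,255,255),(240,190,290,222),.022)
E
```

```text
t 11.5 pos [ 560.2 -112.8   22.4] ang 100.4 tilt [ 0.  0. -1.] F [ 0.9 -0.6 -1. ] gap 0.0176 grip 45.0
shift cm [-2.25 -0.03 -0.01] roll 0.0
px [296.5 203.1] c [546.7 -48.2] size [16.7 85.7] box [[530.0, -7.900000095367432], [547.0999755859375, -91.80000305175781], [563.4000244140625, -88.5], [546.4000244140625, -4.5]]
px [269.5 206.7] c [532.5  19.1] size [25.  48.6] box [[515.7000122070312, 40.70000076293945], [524.7000122070312, -7.099999904632568], [549.2999877929688, -2.5], [540.2999877929688, 45.29999923706055]]
```

Request:
move_arm --pt "0.2 0.1 0 0 0.95" --pt "0.4 0.1 0 0 0.95" --pt "0.6 0.1 0 0 0.95" --pt "0.8 0.1 0 0 0.95" --pt "1 0.1 0 0 0.95" --pt "1.2 0.1 0 0 0.95" --pt "1.4 0.1 0 0 0.95" --pt "1.6 0.1 0 0 0.95" --pt "1.7 0.1 0 0 0.95"

```text
time_s: 12.5
eef_pos: [0.5581, -0.0958, 0.0224]
tcp_rot: [-2.01, -2.414, -0.0]
wrist_force: [0.3, -0.3, -1.6]
finger_gap: 0.0177
grip_force: 45.0
```

Request:
move_arm --pt "0.15 0 0 0 0.95" --pt "0.3 0 0 0 0.95" --pt "0.45 0 0 0 0.95" --pt "0.6 0 0 0 0.95" --pt "0.75 0 0 0 0.95" --pt "0.9 0 0 0 0.95"

```text
time_s: 13.1
eef_pos: [0.5565, -0.0871, 0.0224]
tcp_rot: [-2.01, -2.414, -0.0]
wrist_force: [0.0, -1.5, -0.9]
finger_gap: 0.0177
grip_force: 45.0
```

```bash
python3 go.py 564 -135 22.5 100.4; python3 - <<'E'
from bench import env
from h import *
d=env.get_image("top");d2=env.get_image("side")
blobs(d,(22,120,80),(35,255,255),(250,180,327,222),.021)
blobs(d,(100,140,60),(125,255,255),(220,190,290,222),.022)
I=np.zeros((600,800,3),np.uint8)
I[:300,:400]=cv2.resize(d["image"][175:250,210:310],(400,300),interpolation=2)
I[:,400:]=cv2.resize(d2["image"][165:240,240:290],(400,600),interpolation=2)
cv2.imwrite("pics/c7.png",I[:,:,::-1])
E
```

```text
t 13.1 pos [556.5 -87.1  22.4] ang 100.4 tilt [ 0.  0. -1.] F [ 0.  -1.5 -0.9] gap 0.0177 grip 45.0
shift cm [-4.85 -0.13 -0.01] roll 0.001
px [284.8 204. ] c [542.5 -18.7] size [16.1 79.9] box [[527.4000244140625, 19.100000381469727], [541.7000122070312, -59.5], [557.5999755859375, -56.599998474121094], [543.2000122070312, 22.0]]
px [259.1 207.3] c [528.6  45. ] size [25.3 47.9] box [[511.79998779296875, 66.19999694824219], [520.7000122070312, 19.100000381469727], [545.5, 23.799999237060547], [536.5999755859375, 70.9000015258789]]
```

View pics/c7.png

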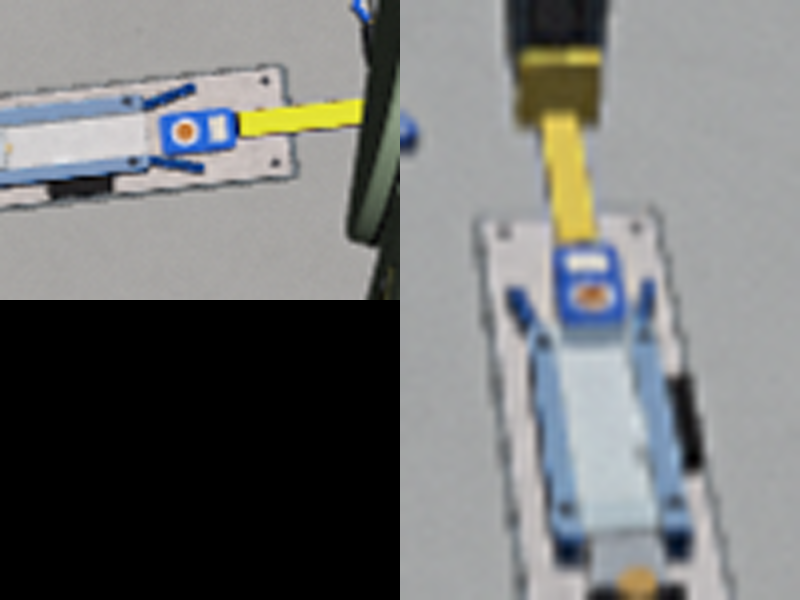

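Request:
move_arm --pt "0.15 0.1 0 0 0.95" --pt "0.3 0.1 0 0 0.95" --pt "0.45 0.1 0 0 0.95" --pt "0.6 0.1 0 0 0.95" --pt "0.7 0.1 0 0 0.95" --pt "0.8 0.1 0 0 0.95"

```text
time_s: 13.8
eef_pos: [0.5561, -0.079, 0.0224]
tcp_rot: [-2.01, -2.414, -0.0]
wrist_force: [-0.4, -0.7, -1.2]
finger_gap: 0.0179
grip_force: 45.0
```

Request:
move_arm --pt "0.1 0 0 0 0.95" --pt "0.2 0 0 0 0.95" --pt "0.3 0 0 0 0.95" --pt "0.4 0 0 0 0.95" --pt "0.5 0 0 0 0.95" --pt "0.6 0 0 0 0.95" --pt "0.7 0 0 0 0.95" --pt "0.8 0 0 0 0.95"

```text
time_s: 14.6
eef_pos: [0.5546, -0.0712, 0.0224]
tcp_rot: [2.01, 2.414, 0.0]
wrist_force: [-0.2, -0.2, -0.4]
finger_gap: 0.0178
grip_force: 45.0
```

Request:
move_arm --pt "0.1 0 0 0 0.95" --pt "0.2 0 0 0 0.95" --pt "0.3 0 0 0 0.95" --pt "0.4 0 0 0 0.95" --pt "0.5 0 0 0 0.95" --pt "0.6 0 0 0 0.95" --pt "0.7 0 0 0 0.95" --pt "0.8 0 0 0 0.95"

```text
time_s: 15.4
eef_pos: [0.5532, -0.0633, 0.0224]
tcp_rot: [-2.01, -2.414, -0.0]
wrist_force: [-0.0, -0.8, -0.5]
finger_gap: 0.0182
grip_force: 45.0
```

Request:
move_arm --pt "0.1 0 0 0 0.95" --pt "0.2 0 0 0 0.95" --pt "0.3 0 0 0 0.95" --pt "0.4 0 0 0 0.95" --pt "0.5 0 0 0 0.95" --pt "0.6 0 0 0 0.95" --pt "0.7 0 0 0 0.95" --pt "0.8 0 0 0 0.95"

```text
time_s: 16.2
eef_pos: [0.5517, -0.0555, 0.0224]
tcp_rot: [-2.01, -2.414, -0.0]
wrist_force: [0.0, -0.5, -1.4]
finger_gap: 0.0176
grip_force: 45.0
```

Request:
move_arm --pt "0.1 0 0 0 0.95" --pt "0.2 0 0 0 0.95" --pt "0.3 0 0 0 0.95" --pt "0.4 0 0 0 0.95" --pt "0.5 0 0 0 0.95" --pt "0.6 0 0 0 0.95"

```text
time_s: 16.8
eef_pos: [0.5507, -0.0496, 0.0224]
tcp_rot: [2.01, 2.414, 0.0]
wrist_force: [0.9, -1.3, -0.6]
finger_gap: 0.0178
grip_force: 45.0
```

```bash
python3 go.py 564 -135 22.5 100.4; python3 - <<'E'
from bench import env
from h import *
d=env.get_image("top");d2=env.get_image("side")
blobs(d,(22,120,80),(35,255,255),(235,180,327,222),.021)
I=np.zeros((600,800,3),np.uint8)
I[:300,:400]=cv2.resize(d["image"][175:250,190:290],(400,300),interpolation=2)
I[:,400:]=cv2.resize(d2["image"][165:240,240:290],(400,600),interpolation=2)
cv2.imwrite("pics/c8.png",I[:,:,::-1])
E
```

```text
t 16.8 pos [550.7 -49.6  22.4] ang 100.4 tilt [ 0.  0. -1.] F [ 0.9 -1.3 -0.6] gap 0.0178 grip 45.0
shift cm [-8.64 -0.24 -0.01] roll 0.0
px [267.  205.5] c [535.4  26.1] size [15.7 62.7] box [[522.2000122070312, 55.599998474121094], [533.0999755859375, -6.099999904632568], [548.5999755859375, -3.4000000953674316], [537.5999755859375, 58.29999923706055]]
```

View pics/c8.png

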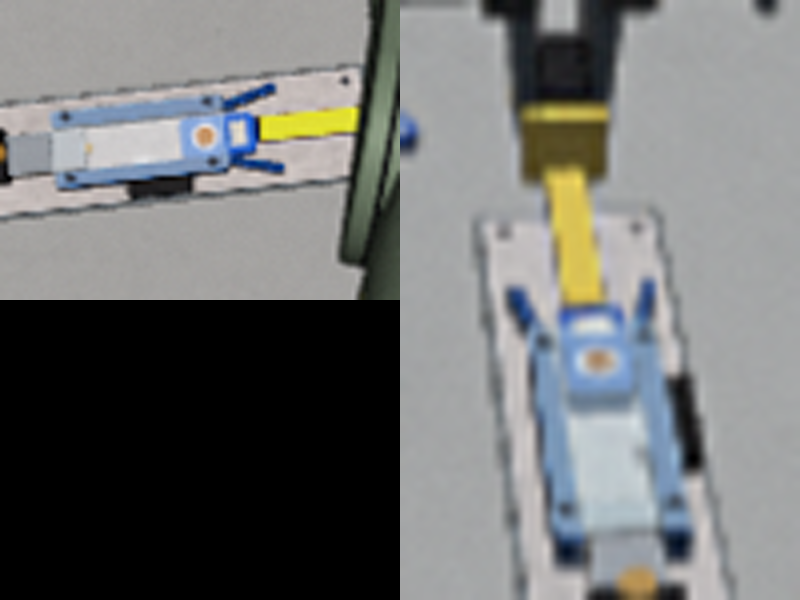

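Request:
move_arm --pt "0.1 0 0 0 0.95" --pt "0.2 0 0 0 0.95" --pt "0.3 0 0 0 0.95" --pt "0.4 0 0 0 0.95" --pt "0.5 0 0 0 0.95" --pt "0.6 0 0 0 0.95"

```text
time_s: 17.5
eef_pos: [0.5496, -0.0437, 0.0224]
tcp_rot: [-2.01, -2.414, -0.0]
wrist_force: [0.5, -1.1, -0.4]
finger_gap: 0.0174
grip_force: 45.0
```

Request:
move_arm --pt "0.1 0 0 0 0.95" --pt "0.2 0 0 0 0.95" --pt "0.3 0 0 0 0.95" --pt "0.4 0 0 0 0.95" --pt "0.5 0 0 0 0.95" --pt "0.6 0 0 0 0.95"

```text
time_s: 18.1
eef_pos: [0.5485, -0.0378, 0.0224]
tcp_rot: [2.01, 2.414, 0.0]
wrist_force: [-0.4, -0.2, -0.4]
finger_gap: 0.0176
grip_force: 45.0
```

```bash
python3 - <<'E'
from h import *
t=pickle.load(open("top.pkl","rb"))
f=np.array([np.cos(np.radians(100.4)),np.sin(np.radians(100.4))])
for n,u,v in(("pin",212,212),("frontcass",235.75,209)):
    p=ray(t,u,v,.018)[:2]*1000;print(n,p,(p-[524.3,76.5])@f)
E
```

```text
pin [508.65353543 164.45110577] 89.33068487243744
frontcass [520.83672978 104.86892006] 28.52804701122057
```

Request:
move_arm --pt "0.1 0 0 0 0.95" --pt "0.2 0 0 0 0.95" --pt "0.3 0 0 0 0.95" --pt "0.4 0 0 0 0.95" --pt "0.5 0 0 0 0.95" --pt "0.6 0 0 0 0.95"

```text
time_s: 18.7
eef_pos: [0.5474, -0.0319, 0.0224]
tcp_rot: [2.01, 2.414, 0.0]
wrist_force: [-0.6, -1.1, -0.4]
finger_gap: 0.0181
grip_force: 45.0
```

Request:
move_arm --pt "0.1 0 0 0 0.95" --pt "0.2 0 0 0 0.95" --pt "0.3 0 0 0 0.95" --pt "0.4 0 0 0 0.95" --pt "0.5 0 0 0 0.95" --pt "0.6 0 0 0 0.95"

```text
time_s: 19.3
eef_pos: [0.5476, -0.0271, 0.0227]
tcp_rot: [2.008, 2.412, 0.001]
wrist_force: [1.8, -5.2, -0.9]
finger_gap: 0.0176
grip_force: 45.0
```

Request:
move_arm --pt "0.1 0 0 0 0.95" --pt "0.2 0 0 0 0.95" --pt "0.3 0 0 0 0.95" --pt "0.4 0 0 0 0.95" --pt "0.5 0 0 0 0.95"

```text
time_s: 19.8
eef_pos: [0.5465, -0.0221, 0.0227]
tcp_rot: [2.008, 2.412, 0.001]
wrist_force: [1.8, -5.0, -1.0]
finger_gap: 0.0177
grip_force: 45.0
```

Request:
move_arm --pt "0.1 0 0 0 0.95" --pt "0.2 0 0 0 0.95" --pt "0.3 0 0 0 0.95" --pt "0.4 0 0 0 0.95" --pt "0.5 0 0 0 0.95" --pt "0.6 0 0 0 0.95"

```text
time_s: 20.4
eef_pos: [0.5458, -0.016, 0.0228]
tcp_rot: [2.009, 2.411, 0.002]
wrist_force: [2.5, -4.4, -2.0]
finger_gap: 0.0183
grip_force: 45.0
```

Request:
move_arm --pt "0.1 0 0 0 0.95" --pt "0.2 0 0 0 0.95" --pt "0.3 0 0 0 0.95" --pt "0.35 0 0 0 0.95"

```text
time_s: 20.8
eef_pos: [0.5453, -0.0124, 0.0228]
tcp_rot: [2.009, 2.411, 0.003]
wrist_force: [2.8, -4.1, -1.3]
finger_gap: 0.0175
grip_force: 45.0
```

Request:
move_arm --pt "0.1 0 0 0 0.95" --pt "0.2 0 0 0 0.95" --pt "0.3 0 0 0 0.95"

```text
time_s: 21.1
eef_pos: [0.5449, -0.0094, 0.0228]
tcp_rot: [2.009, 2.411, 0.003]
wrist_force: [2.9, -4.4, -1.3]
finger_gap: 0.0181
grip_force: 45.0
```

Request:
move_arm --pt "0.1 0 0 0 0.95" --pt "0.2 0 0 0 0.95" --pt "0.3 0 0 0 0.95"

```text
time_s: 21.4
eef_pos: [0.5444, -0.0063, 0.0229]
tcp_rot: [2.009, 2.411, 0.003]
wrist_force: [3.1, -2.8, -0.6]
finger_gap: 0.0176
grip_force: 45.0
```

Request:
move_arm --pt "0.1 0 0 0 0.95" --pt "0.2 0 0 0 0.95" --pt "0.3 0 0 0 0.95"

```text
time_s: 21.7
eef_pos: [0.5427, -0.003, 0.0226]
tcp_rot: [2.01, 2.413, 0.001]
wrist_force: [4.0, -3.5, 0.3]
finger_gap: 0.0178
grip_force: 45.0
```

```bash
python3 go.py 564 -135 22.5 100.4; python3 - <<'E'
from bench import env
from h import *
d=env.get_image("top")
print("y");blobs(d,(22,70,80),(38,255,255),(215,180,300,222),.021)
print("b");blobs(d,(100,60,50),(125,255,255),(175,190,290,230),.022,5)
print("o");blobs(d,(5,60,80),(20,255,255),(190,190,290,230),.022,3)
E
```

```text
t 21.7 pos [542.7  -3.   22.6] ang 100.4 tilt [ 0.001 -0.    -1.   ] F [ 4.  -3.5  0.3] gap 0.0178 grip 45.0
shift cm [-1.337e+01 -2.900e-01  1.000e-02] roll 0.0
y
px [243.2 207.6] c [525.4  86.1] size [15.7 36.5] box [[514.2999877929688, 102.5999984741211], [521.0999755859375, 66.80000305175781], [536.5, 69.69999694824219], [529.7000122070312, 105.5]]
b
px [226.8 209.7] c [517.2 124.8] size [ 48.5 123.9] box [[481.8999938964844, 181.1999969482422], [504.70001220703125, 59.400001525878906], [552.5, 68.4000015258789], [529.5999755859375, 190.10000610351562]]
o
px [222.2 209.5] c [516.4 138. ] size [7.8 7.6] box [[512.2000122070312, 141.39999389648438], [512.9000244140625, 133.8000030517578], [520.7000122070312, 134.60000610351562], [520.0, 142.1999969482422]]
```

Request:
move_arm --pt "0.05 0 0 0 0.95" --pt "0.1 0 0 0 0.95" --pt "0.15 0 0 0 0.95" --pt "0.2 0 0 0 0.95"

```text
time_s: 22.15
eef_pos: [0.5422, -0.001, 0.0226]
tcp_rot: [2.01, 2.413, 0.001]
wrist_force: [4.1, -3.8, -0.9]
finger_gap: 0.018
grip_force: 45.0
```

Request:
move_arm --pt "0.05 0 0 0 0.95" --pt "0.1 0 0 0 0.95" --pt "0.15 0 0 0 0.95" --pt "0.2 0 0 0 0.95"

```text
time_s: 22.55
eef_pos: [0.5418, 0.0009, 0.0225]
tcp_rot: [2.01, 2.413, 0.001]
wrist_force: [3.7, -3.5, -0.0]
finger_gap: 0.018
grip_force: 45.0
```

Request:
move_arm --pt "0.05 0 0 0 0.95" --pt "0.1 0 0 0 0.95" --pt "0.15 0 0 0 0.95" --pt "0.2 0 0 0 0.95"

```text
time_s: 22.95
eef_pos: [0.5415, 0.0029, 0.0226]
tcp_rot: [2.01, 2.413, 0.001]
wrist_force: [3.1, -2.9, -0.6]
finger_gap: 0.0179
grip_force: 45.0
```

Request:
move_arm --pt "0.05 0 0 0 0.95" --pt "0.1 0 0 0 0.95" --pt "0.15 0 0 0 0.95" --pt "0.2 0 0 0 0.95"

```text
time_s: 23.35
eef_pos: [0.5411, 0.0049, 0.0226]
tcp_rot: [2.01, 2.413, 0.001]
wrist_force: [3.9, -3.9, -1.0]
finger_gap: 0.0183
grip_force: 45.0
```

Request:
move_arm --pt "0.05 0 0 0 0.95" --pt "0.1 0 0 0 0.95" --pt "0.15 0 0 0 0.95"

```text
time_s: 23.65
eef_pos: [0.5408, 0.0063, 0.0226]
tcp_rot: [2.01, 2.413, 0.001]
wrist_force: [2.9, -4.6, -0.3]
finger_gap: 0.0176
grip_force: 45.0
```

Request:
move_arm --pt "0.05 0 0 0 0.95" --pt "0.1 0 0 0 0.95" --pt "0.15 0 0 0 0.95"

```text
time_s: 23.95
eef_pos: [0.5406, 0.0077, 0.0226]
tcp_rot: [2.009, 2.413, 0.001]
wrist_force: [3.7, -4.4, -0.9]
finger_gap: 0.0178
grip_force: 45.0
```

Request:
move_arm --pt "0.05 0 0 0 0.95" --pt "0.1 0 0 0 0.95" --pt "0.12 0 0 0 0.95"

```text
time_s: 24.25
eef_pos: [0.5404, 0.0088, 0.0226]
tcp_rot: [2.009, 2.413, 0.001]
wrist_force: [4.7, -4.7, 0.0]
finger_gap: 0.0176
grip_force: 45.0
```

Request:
move_arm --pt "0.04 0 0 0 0.95" --pt "0.08 0 0 0 0.95" --pt "0.12 0 0 0 0.95"

```text
time_s: 24.55
eef_pos: [0.5402, 0.0099, 0.0226]
tcp_rot: [2.009, 2.413, 0.001]
wrist_force: [3.8, -5.0, 0.2]
finger_gap: 0.0177
grip_force: 45.0
```

Request:
move_arm --pt "0.04 0 0 0 0.95" --pt "0.08 0 0 0 0.95" --pt "0.12 0 0 0 0.95"

```text
time_s: 24.85
eef_pos: [0.5404, 0.0101, 0.0228]
tcp_rot: [2.007, 2.413, -0.001]
wrist_force: [4.3, -8.4, 0.3]
finger_gap: 0.018
grip_force: 45.0
```

Request:
move_arm --pt "0.03 0 0 0 0.95" --pt "0.06 0 0 0 0.95" --pt "0.06 0 0 0 0.95"

```text
time_s: 25.15
eef_pos: [0.5404, 0.0102, 0.0229]
tcp_rot: [2.006, 2.413, -0.001]
wrist_force: [3.7, -10.3, 1.2]
finger_gap: 0.0181
grip_force: 45.0
```

Request:
move_arm --pt "0.04 0 0 0 0.95" --pt "0.08 0 0 0 0.95" --pt "0.12 0 0 0 0.95" --pt "0.12 0 0 0 0.95" --pt "0.12 0 0 0 0.95"

```text
time_s: 25.65
eef_pos: [0.5405, 0.0102, 0.0232]
tcp_rot: [2.003, 2.413, -0.003]
wrist_force: [4.7, -15.2, 2.3]
finger_gap: 0.0179
grip_force: 45.0
```

```bash
python3 go.py 564 -135 22.5 100.4; python3 - <<'E'
from bench import env
from h import *
d=env.get_image("top");f=np.array([np.cos(np.radians(100.4)),np.sin(np.radians(100.4))])
print("y");blobs(d,(22,70,80),(38,255,255),(215,180,300,222),.021)
print("o");blobs(d,(5,60,80),(20,255,255),(178,190,290,230),.022,3)
for r in range(208,216): print(r,d["image"][r,203:226].reshape(-1,3).tolist()) if r in(210,212) else 0
E
```

```text
t 25.65 pos [540.5  10.2  23.2] ang 100.6 tilt [ 0.003 -0.005 -1.   ] F [  4.7 -15.2   2.3] gap 0.0179 grip 45.0
shift cm [-14.71  -0.36   0.14] roll 0.003
y
px [235.3 208.6] c [521.6 105.5] size [12.9 22.9] box [[514.2999877929688, 116.4000015258789], [516.0, 93.5999984741211], [528.9000244140625, 94.5], [527.2000122070312, 117.30000305175781]]
o
px [188.1 212.8] c [501.8 224.1] size [12.8 14.6] box [[492.5, 227.0], [500.20001220703125, 214.5], [511.0, 221.1999969482422], [503.3999938964844, 233.60000610351562]]
px [217. 210.] c [514.1 151.8] size [7.4 7.1] box [[509.0, 151.3000030517578], [514.4000244140625, 146.6999969482422], [519.2000122070312, 152.3000030517578], [513.7999877929688, 156.89999389648438]]
210 [[170, 176, 181], [186, 192, 196], [185, 190, 195], [185, 189, 194], [185, 188, 193], [186, 190, 195], [185, 188, 192], [188, 195, 203], [150, 175, 212], [128, 163, 215], [140, 169, 216], [204, 206, 214], [201, 171, 144], [189, 142, 97], [191, 143, 99], [190, 141, 95], [206, 181, 155], [190, 195, 211], [146, 173, 217], [128, 162, 215], [164, 183, 215], [208, 209, 212], [219, 217, 212]]
212 [[172, 178, 183], [187, 191, 197], [186, 191, 196], [186, 189, 194], [184, 189, 194], [185, 189, 194], [186, 191, 195], [194, 197, 199], [153, 175, 211], [128, 162, 216], [127, 162, 213], [157, 180, 220], [199, 194, 200], [204, 178, 160], [203, 170, 147], [208, 188, 171], [214, 213, 217], [165, 182, 212], [130, 161, 211], [130, 163, 214], [142, 172, 215], [194, 200, 213], [207, 209, 213]]
```

Request:
move_arm --pt "-0.2 0 0 0 0.95" --pt "-0.5 0 0 0 0.95" --pt "-1.5 0 0 0 0.95" --pt "-3 0 0 0 0.95" --pt "-5 0 0 0 0.95" --pt "-7 0 0 0 0.95" --pt "-9 0 0 0 0.95" --pt "-11 0 0 0 0.95" --pt "-13 0 0 0 0.95" --pt "-15 0 0 0 0.95" --pt "-16 0 0 0 0.95" --pt "-16 0 0 0 0.95"

```text
time_s: 26.9
eef_pos: [0.5679, -0.1455, 0.0221]
tcp_rot: [-2.012, -2.412, 0.0]
wrist_force: [-0.4, 0.0, -0.8]
finger_gap: 0.0178
grip_force: 45.0
```

```bash
python3 go.py 452.5 -241.5 60 109.8
```

```text
t 26.9 pos [ 567.9 -145.5   22.1] ang 100.3 tilt [-0.  0. -1.] F [-0.4  0.  -0.8] gap 0.0178 grip 45.0
shift cm [ -7.37 -13.07  -3.79] roll -0.166
```

Request:
move_arm --pt "0 0 -2 0 0.95" --pt "-2 -2 -4 -0.05 0.95" --pt "-4 -5 -4 -0.1 0.95" --pt "-6 -9 -4 -0.166 0.95" --pt "-7.4 -13.1 -4 -0.166 0.95" --pt "-7.4 -13.1 -4 -0.166 0.95" --pt "-7.4 -13.1 -3 -0.166 0.95" --pt "-7.4 -13.1 -1 -0.166 0.95" --pt "-7.4 -13.1 0.5 -0.166 0.95" --pt "-7.4 -13.1 0.5 -0.166 0.95" --pt "-7.4 -13.1 0.5 -0.166 0.95"

```text
time_s: 28.0
eef_pos: [0.4534, -0.2398, 0.017]
tcp_rot: [-1.801, -2.573, -0.0]
wrist_force: [0.0, -0.2, -0.6]
finger_gap: 0.0177
grip_force: 45.0
```

```bash
python3 go.py 452.5 -241.5 9.6 109.8; python3 - <<'E'
from bench import env
from h import *
d=env.get_image("top")
blobs(d,(5,60,80),(20,255,255),(178,190,290,230),.022,3)
blobs(d,(22,120,80),(35,255,255),(315,230,395,270),.013)
for r in(210,212): print(d["image"][r,206:226:1].tolist())
E
```

```text
t 28.0 pos [ 453.4 -239.8   17. ] ang 110.0 tilt [-0.     0.001 -1.   ] F [ 0.  -0.2 -0.6] gap 0.0177 grip 45.0
shift cm [-0.13 -0.14  0.74] roll 0.004
px [188.1 212.8] c [501.8 224.1] size [12.8 14.6] box [[492.5, 227.0], [500.20001220703125, 214.5], [511.0, 221.1999969482422], [503.3999938964844, 233.60000610351562]]
px [217. 210.] c [514.1 151.8] size [7.4 7.1] box [[509.0, 151.3000030517578], [514.4000244140625, 146.6999969482422], [519.2000122070312, 152.3000030517578], [513.7999877929688, 156.89999389648438]]
px [345.7 253.7] c [ 429.7 -177.8] size [16.1 86.4] box [[407.3999938964844, -139.89999389648438], [436.8999938964844, -221.10000610351562], [452.0, -215.60000610351562], [422.5, -134.39999389648438]]
px [365.5 247.9] c [ 447.  -227.9] size [36.5  9.3] box [[428.5, -231.6999969482422], [432.6000061035156, -240.10000610351562], [465.3999938964844, -224.10000610351562], [461.3999938964844, -215.6999969482422]]
[[183, 186, 191], [183, 187, 192], [183, 188, 192], [185, 187, 192], [185, 192, 201], [148, 173, 210], [125, 159, 211], [140, 169, 215], [202, 203, 211], [198, 167, 141], [186, 138, 94], [189, 143, 99], [188, 139, 95], [204, 177, 154], [187, 191, 205], [144, 172, 214], [128, 160, 213], [160, 181, 212], [206, 207, 210], [216, 215, 210]]
[[184, 186, 193], [184, 188, 192], [183, 187, 192], [183, 188, 192], [191, 195, 197], [150, 173, 208], [127, 160, 213], [125, 158, 211], [153, 178, 217], [197, 193, 198], [203, 177, 158], [197, 166, 140], [209, 190, 174], [214, 214, 217], [163, 180, 210], [128, 161, 209], [130, 161, 213], [140, 169, 213], [193, 200, 213], [206, 208, 211]]
```

Cassette stayed home. Lower the stick to the bench, release and retreat.

Request:
move_arm --pt "0 0 0.3 0 0.95" --pt "0 0 0.55 0 0.95" --pt "0 0 0.7 0 0.95" --pt "0 0 0.7 0 0.95" --pt "0 0 0.7 0 0.95"

```text
time_s: 28.55
eef_pos: [0.4526, -0.2407, 0.0104]
tcp_rot: [1.803, 2.572, 0.0]
wrist_force: [-0.3, 0.1, -0.5]
finger_gap: 0.0178
grip_force: 45.0
```

Request:
move_arm --pt "0 0 0.08 0 0.95" --pt "0 0 0.08 0 0.95" --pt "0 0 0.08 0 0.4" --pt "0 0 0.08 0 0.4" --pt "0 0 0.08 0 0.4" --pt "0 0 0.08 0 0.4" --pt "0 0 0.08 0 0.4" --pt "0 0 -2 0 0.4" --pt "0 0 -5 0 0.4" --pt "0 0 -9 0 0.4" --pt "0 0 -13 0 0.4" --pt "0 0 -13 0 0.4"

```text
time_s: 29.75
eef_pos: [0.4559, -0.2425, 0.1458]
tcp_rot: [1.797, 2.563, 0.002]
wrist_force: [1.3, 0.5, 0.1]
finger_gap: 0.055
grip_force: 0.0
```

```bash
python3 go.py 452.5 -241.5 140 109.8; python3 - <<'E'
from bench import env
from h import *
d=env.get_image("top")
blobs(d,(5,60,80),(20,255,255),(200,190,290,230),.022,3)
blobs(d,(22,120,80),(35,255,255),(315,230,395,270),.008)
a=pickle.load(open("top.pkl","rb"))["image"].astype(int)
for n,(x0,y0,x1,y1) in dict(flask=(210,110,245,150),timer=(275,112,308,145),beaker=(105,230,140,258)).items(): print(n,np.abs(d["image"][y0:y1,x0:x1]-a[y0:y1,x0:x1]).mean().round(2))
E
```

```text
t 29.75 pos [ 455.9 -242.5  145.8] ang 109.9 tilt [ 0.01  -0.006 -1.   ] F [1.3 0.5 0.1] gap 0.055 grip 0.0
shift cm [ 0.21 -0.29  0.58] roll 0.002
px [217. 210.] c [514.1 151.8] size [7.4 7.1] box [[509.0, 151.3000030517578], [514.4000244140625, 146.6999969482422], [519.2000122070312, 152.3000030517578], [513.7999877929688, 156.89999389648438]]
px [345.5 254.1] c [ 428.8 -178.1] size [16.3 86. ] box [[407.20001220703125, -140.10000610351562], [435.1000061035156, -221.5], [450.5, -216.1999969482422], [422.6000061035156, -134.8000030517578]]
px [365.1 248.7] c [ 446.5 -227.7] size [34.6  6.5] box [[429.1000061035156, -230.5], [431.29998779296875, -236.60000610351562], [463.8999938964844, -225.0], [461.79998779296875, -218.89999389648438]]
flask 7.95
timer 7.74
beaker 8.07
```

```bash
python3 -c "
from bench import env
print(env.close_job())"
```

```text
the job is handed in; nothing more can be done
None
```

The cassette is home against the end stop: I pushed until it stopped moving at about 15 N, and the pin no longer showed in front of the face in the top view. The stick is back on the bench clear of the guide, I saw no sign that the flask, timer or beaker moved, and the job was handed in at about 30 s.

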